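# Push the board rack past the spring gate into the tester

## Robot

A 6-joint arm with a two-finger parallel gripper is mounted at the origin on the work surface. World frame = base frame: x ahead of the robot, y to its left, z up, the work surface at z = 0. Lengths are in m, angles in rad, forces in N, time in s.
With the tool pointing down it reaches from about 0.35 to 0.975 m from the base axis. Payload 4.9 kg.
Tool frame: the origin (TCP) lies between the finger pads; the fingertips stand 14 mm ahead of it and the grasp point (between the pads) lies 5 mm behind it (manip.finger_overhang is the distance from the TCP to the fingertips, in m); z points along the fingers, y is the line along which they close (so a half turn about z gives the same grasp; the last joint's range is limited). The gripper opens to 85 mm and grips with 20 to 120 N. Pads are 22 mm wide; open, the fingers measure 114 mm over their backs; the gripper's body (76 mm by 85 mm) begins 54 mm behind the grasp point. The pads swing forward as they close: fully open they stand 13 mm farther back than shut.
Start: joints at [1.199, 0.053, 1.613, -0, 1.476, -0.119], TCP at [0.156, 0.605, 0.245] pointing down, gripper open.
Joint ranges: [-3.01, 3.01], [-1.01, 2.22], [0.06, 2.58], [-1.02, 4.17], [0.09, 2.62], [-3.14, 3.14]. Speed limits (rad/s): [2.57, 2.57, 3.14, 3.14, 3.14, 3.14].

## Interface

Orientations are given as a unit quaternion [w, x, y, z].
In Python, from plant import manip, grab_frame gives the robot as it stands.
- The arm moves only by the tool servo_tool, never from a script. Its argument "deltas" is a list that holds one entry, the list of rows, each a list of 5 numbers: the opening in per cent of the stroke, from 0 (shut) to 100 (fully open), then the shift along the world's x, y, z in m, then the turn about the world's z in degrees. A call has exactly 8 rows; each row shifts and turns the commanded pose from where the row before left it; what a row does not reach is not made up. A row lasts 1/10 s, in which the tool goes at most 50 mm and 8.59 degrees, less where a joint would pass 70% of its speed; a pose out of reach is approached as far as the arm can. A call is refused whole if a number of a shift passes 0.05 or a number of a turn 8.59, either way. A call with a gripper value outside its range is refused whole. The fingers move at their own pace and stop on an object; the grip force is fixed at half the most. Time passes only in rows, so rows that do not move let the fingers close, or fill a call up. It gives the time, the measured TCP pose, the force, the opening and the grip force at its end, in the units of the state.
- manip.state(): the state, without advancing time (a new reading comes with each control period).
- grab_frame(name): name is "side" or "top" or "wrist"; returns a dict with "pixels" (400x640x3 uint8, red, green, blue), "z_map" (400x640 float32, m along the optical axis (not along the pixel's ray), 0 where there is no reading), "fx", "fy", "cx", "cy" (pixels), "rvec" (rotation vector, rad) and "tvec" (3), from world to camera coordinates, as OpenCV has them; the wrist camera has in their place "T_tool_cam" (4x4, takes a point from camera to tool coordinates, whose origin is the TCP and whose axes are the flange's). Camera axes: x right, y down, z forward; pixel columns grow to the right and rows downward; lengths in m; the calibration is good to about 2 mm. A picture is of the moment at which its call begins: read the wrist's pose just before it.
- manip.job_done(): hands the job in; it is judged then, once.
The state is a dict: "time": time; "joint_pos": joint angles; "joint_vel": joint speeds; "joint_efforts": joint torques, N m; "tool_pos": TCP position; "tool_rot": TCP orientation; "contact_force": force on the tool from outside, world axes, zero at the start; "ft_torque": the same for the moment, N m; "gripper_width": opening from 0.0 (shut) to 1.0 (fully open); "grasp_force": force on a finger pad.
Only numpy, scipy, OpenCV 4.12 (cv2) and the standard library are available. Lean on these libraries where they do the work, as an engineer would, in place of code of your own. Each camera call takes 0.05 s, during which the arm holds its last target. There are 200 camera calls.

## Task

Feed the rack of circuit boards into the tester: put one fingertip on the gate's press bar and hold the gate open with it while another finger pushes the rack along the chute, under the gate and fully home against the tester, without the gate ever touching the rack. Then let go, so that the gate springs shut behind the rack. Only push: do not lift the rack, and leave everything else on the bench where it is.

Things in the scene. Friction and masses are not known exactly. Their poses are not given: they have to be found in the camera images.
- chute: Straight open-topped aluminium chute fixed to the bench. Origin at bench height (z = 0) on its centre line, below the gate's stop tab; +x along the chute towards the tester (the way the rack must go), +y left of that way. Floor top 6 mm above the bench; channel 64 mm wide (y = -32 to +32), open at its near end (x = -200).
- wall_top (a point): Point on the top of the chute's left (+y) wall at chute x = 0, y = +34.5, 46 mm above the bench. Both walls are 5 mm thick and run the whole chute; the right one is 30 mm high. Two bearings on the left wall (x = -190 and +40) reach 56 mm. Two low clamp feet stick out 25 mm at the foot of the right wall.
- gate (a joint): Hinge angle of the gate, rad: 0 = shut (held by a spring), 1.3 = wide open. The axis runs along chute x on top of the left wall, at chute y = +34.5 mm, 50 mm above the bench. Pressing the bar down anywhere along its length (bar_mid) lifts the tab (tab_tip); it pushes back with 1 to 4 N and springs shut when released. Pushing the rack at the tab does not open it.
- tab_tip (a point): Inner tip of the gate's dark steel stop tab, 10 mm along chute x (centred on x = 0), 28 mm long from the hinge, 4 mm thick. Shut, it slopes 50 degrees down into the channel, tip about 28 mm above the bench at chute y = +16, in the rack's way. It rises with the gate, is level at 0.87 rad and clears the rack's top from about 0.7 rad on.
- bar_mid (a point): Middle of the upper face of the gate's press bar: dark steel plate 200 mm long (chute x -182 to +18), 3 mm thick, along the outside of the left wall, 5 to 55 mm outside the hinge axis. Shut, it slopes 15 degrees up outwards (outer edge 64 mm high); at gate q its slope is 0.26 - q rad: a tip 25 mm outside the axis and 22 mm above the bench holds it at about 1.1.
- rack: Black box rack full of upright green circuit boards, 90 long (x), 60 wide (y), 34 mm high, 0.18 to 0.35 kg. Origin at the centre of its underside. Stands loose on the chute floor (top 40 mm above the bench), its front 20 to 50 mm short of the gate at the start. Home, its front is against the tester: origin at chute x = +61, rear at +16, just past the tab.
- dock (a point): Foot of the tester's front face on the chute's centre line, at the floor's top (chute x = +106 mm). The tester is a fixed grey box 85 mm long, 100 mm wide, 60 mm high that closes the chute's end.
- reel: Bystander: grey wire reel, 60 mm across, 40 mm high, to the right of the chute; origin at the centre of its underside.
- driver: Bystander: screwdriver, 170 mm long, lying to the right of the chute.
- flask: Bystander: white bottle, 48 mm across, 110 mm high, at the left of the chute, beyond the gate.
- meter: Bystander: hand-held meter, 150 x 75 x 34 mm, lying to the left of the chute.
- mouse: Bystander: black computer mouse, 105 x 60 x 34 mm, on the robot's right.
- mug: Bystander: white mug, 80 mm across, 95 mm high, far to the left.
- bin: Bystander: grey parts bin, 140 x 100 x 60 mm, far to the right.
Not all that is in view belongs to the job. Leave any purple look-alike of the rack alone.

How it is judged:
By the outcome, as a careful person would: the job done as asked, in the order asked, and still so for the second after the job is handed in, with the robot touching nothing.
It also fails if it takes over 40 s, if anything falls off the work surface, if the arm or the gripper's body presses on something with over 40 N, if the wrist force passes 120 N, or if a joint passes its speed limit or range.

## Working session

There is one attempt and no reset: what is moved stays moved. The work goes in short steps, Python scripts to look and compute and a tool call to move; the robot and the scene stay as the last step left them, time stands still between calls to the robot, and variables do not carry over. Pictures are saved under pics/ and viewed, at most 10 in all, crops included, and the job is handed in when it is done.

Besides the shell and the picture viewer there is one more tool, called after ">>>" in YAML: its name, and indented under it one key for each argument. servo_tool: Moves the arm, as the interface text tells. Its arguments: {"type":"object","properties":{"deltas":{"type":"array"}},"required":["deltas"]}

```bash
mkdir -p pics; ls; cat > h.py <<'E'
import numpy as np, cv2
from plant import manip, grab_frame
def world(f,u,v,z=None):
    R=cv2.Rodrigues(np.array(f["rvec"],float))[0]; t=np.array(f["tvec"],float).ravel()
    ray=np.array([(u-f["cx"])/f["fx"],(v-f["cy"])/f["fy"],1.])
    C=-R.T@t
    d=R.T@ray
    s=(z-C[2])/d[2] if z is not None else f["z_map"][int(round(v)),int(round(u))]
    return C+s*d
def save(f,n): cv2.imwrite(n,cv2.cvtColor(f["pixels"],cv2.COLOR_RGB2BGR))
E
python3 - <<'E'
from h import *
import pickle
for n in ("side","top"):
    f=grab_frame(n); save(f,f"pics/{n}0.png"); pickle.dump(f,open(n+"0.pkl","wb"))
print(manip.state(), manip.finger_overhang)
E
```

```text
pics
{'time': 0.1, 'joint_pos': array([ 1.19903000e+00,  5.32893579e-02,  1.61415127e+00,  1.04450878e-05,
        1.47598830e+00, -1.18981769e-01]), 'joint_vel': array([-1.98695171e-03, -1.25965574e-03, -4.56277478e-03, -9.44146973e-06,
       -3.63449920e-03,  6.23025611e-04]), 'joint_efforts': array([ 5.06680317e-05, -3.94898450e+01, -3.71366429e+01, -1.68007459e-04,
        3.84520637e-03,  2.53303051e-05]), 'tool_pos': array([0.15610437, 0.60464184, 0.24419009]), 'tool_rot': array([-2.28076012e-04,  1.26056472e-01,  9.92022642e-01, -8.89372771e-04]), 'contact_force': array([-0.20643018,  0.00538925, -0.60096638]), 'ft_torque': array([0.05335432, 0.0309867 , 0.01281573]), 'grasp_force': 0.0, 'gripper_width': 1.0027909771075214} 0.014
```

View pics/top0.png

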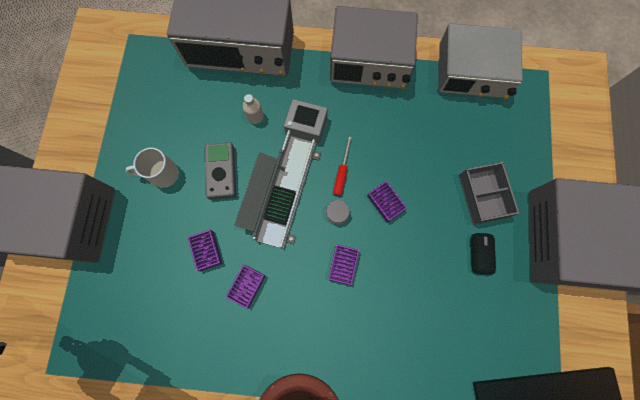

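View pics/side0.png

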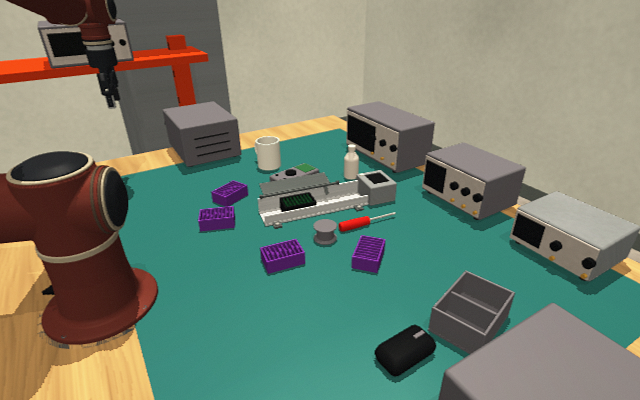

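The top view shows the chute running from about (272,243) to the tester at (305,118), with the rack at (280,205) and the press bar at left (257,192). The side view agrees. I'll enlarge the top view.

```bash
python3 - <<'E'
import pickle,cv2
f=pickle.load(open("top0.pkl","rb"))
c=f["pixels"][90:255,225:345][:,:,::-1]
c=cv2.resize(c,None,fx=3.6,fy=3.6,interpolation=cv2.INTER_CUBIC)
cv2.imwrite("pics/topcrop.png",c); print(c.shape)
E
```

```text
(594, 432, 3)
```

View pics/topcrop.png

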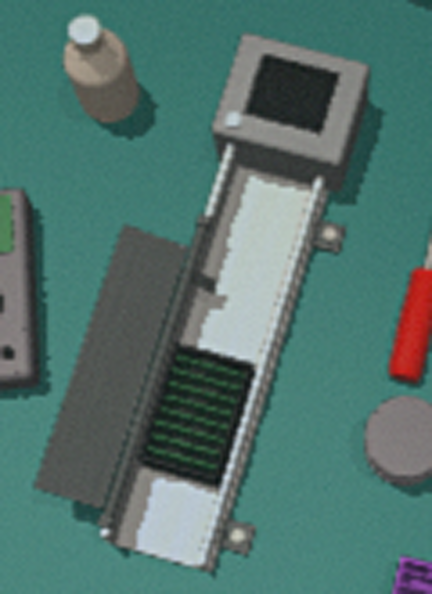

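The crop shows rack top corners at about (178,345), (254,362), (218,487) and (140,465). The bar's outer edge runs (125,227) to (37,487), the tester top corners are (245,36), (370,67), (338,165) and (214,130), and the tab is at (208,283). I'll fit the chute pose to these.

```bash
cat > fit.py <<'E'
from h import *
import pickle
from scipy.optimize import least_squares
f=pickle.load(open("top0.pkl","rb"))
P=lambda u,v,z: world(f,(u+.5)/3.6-.5+225,(v+.5)/3.6-.5+90,z)[:2]
# chute x,y,z(mm), crop u,v
D=[(191,50,60,245,36),(191,-50,60,370,67),(106,50,60,214,130),
   (18,87.6,64,125,227),(-182,87.6,64,37,487),(-200,-37,30,212,556),(106,-34.5,30,320,180)]
W=np.array([P(u,v,z/1e3) for *_,z,u,v in D]); C=np.array([d[:2] for d in D])/1e3
def T(p,c): 
    s,k=np.sin(p[2]),np.cos(p[2]); return c@np.array([[k,s],[-s,k]])+p[:2]
r=least_squares(lambda p:(T(p,C)-W).ravel(),[.6,.05,-.2],loss="soft_l1",f_scale=.003)
p=r.x; print("pose",p,np.degrees(p[2])); print(np.round((T(p,C)-W)*1e3,1))
inv=lambda w:(w-p[:2])@np.array([[np.cos(p[2]),-np.sin(p[2])],[np.sin(p[2]),np.cos(p[2])]])
R=[inv(P(u,v,.04))*1e3 for u,v in((178,345),(254,362),(218,487),(140,465))]
print("rack corners",np.round(R,1), np.mean(R,0))
print("tab",inv(P(208,283,.028))*1e3)
R_=cv2.Rodrigues(np.array(f["rvec"]))[0]; print("cam",-R_.T@np.array(f["tvec"]).ravel())
s=manip.state(); print(cv2.Rodrigues(R_)[0].ravel(), s["tool_pos"])
for n,z,uv in(("flask",.11,(85,30)),):print(n,inv(P(*uv,z)))
print("meter right edge",inv(P(35,380,.034)),inv(P(22,190,.034)))
E
python3 fit.py
```

```text
pose [ 0.60482196  0.08404378 -0.17452955] -9.999806644565249
[[ 3.7  0.8]
 [ 2.3 -1.9]
 [-2.3  1.5]
 [ 0.5 -0.4]
 [-2.2 -0.5]
 [-9.7  2.3]
 [ 2.5 -1.6]]
rack corners [[ -51.1   29.6]
 [ -48.5  -27.2]
 [-143.   -28.7]
 [-142.8   29.3]] [-96.33548678   0.76115963]
tab [ 3.17912434 24.63204113]
cam [ 0.30738824 -0.02808826  1.01832749]
[ 2.19332342 -1.98804627  0.23682228] [0.15610437 0.60464184 0.24419009]
flask [0.13713249 0.14865427]
meter right edge [-0.10283254  0.1228029 ] [0.0337378  0.17912357]
```

>>> servo_tool:
  deltas:
    - [[72, 0.018, -0.029, 0, 0.6], [72, 0.018, -0.029, 0, 0.6], [72, 0.018, -0.029, 0, 0.6], [72, 0.018, -0.029, 0, 0.6], [72, 0.018, -0.029, 0, 0.6], [72, 0.018, -0.029, 0, 0.6], [72, 0.018, -0.029, 0, 0.6], [72, 0.018, -0.029, 0, 0.6]]

```text
time: 0.9
tool_pos: [0.3006, 0.3717, 0.2448]
tool_rot: [-0.0, 0.084, 0.996, -0.0]
contact_force: [-0.0, 0.6, 0.6]
gripper_width: 0.722
grasp_force: 0.0
```

>>> servo_tool:
  deltas:
    - [[72, 0.019, -0.029, -0.01, 0], [72, 0.019, -0.029, -0.01, 0], [72, 0.019, -0.029, -0.01, 0], [72, 0.019, -0.029, -0.01, 0], [72, 0.019, -0.029, -0.01, 0], [72, 0.019, -0.029, -0.01, 0], [72, 0.019, -0.029, -0.01, 0], [72, 0.015, -0.029, -0.01, 0]]

```text
time: 1.7
tool_pos: [0.4488, 0.1397, 0.1646]
tool_rot: [-0.0, 0.085, 0.996, -0.0]
contact_force: [0.5, 0.3, 0.2]
gripper_width: 0.72
grasp_force: 0.0
```

```bash
python3 - <<'E'
from h import *
import pickle
s=manip.state(); w=grab_frame("wrist"); f=grab_frame("side")
pickle.dump((s,w,f),open("h1.pkl","wb"))
save(w,"pics/w1.png")
c=cv2.resize(f["pixels"][90:260,200:430][:,:,::-1],None,fx=3.4,fy=3.4,interpolation=cv2.INTER_CUBIC); cv2.imwrite("pics/s1.png",c)
print(np.round(w["T_tool_cam"],3),s["tool_pos"],s["joint_pos"])
E
```

```text
[[-0.    -0.963 -0.271  0.069]
 [ 1.    -0.    -0.001  0.   ]
 [ 0.001 -0.271  0.963 -0.128]
 [ 0.     0.     0.     1.   ]] [0.44877035 0.13970529 0.16457427] [ 1.43257395e-01 -2.68198846e-01  2.04612551e+00  1.60772243e-05
  1.36392940e+00 -1.25821013e+00]
```

View pics/w1.png

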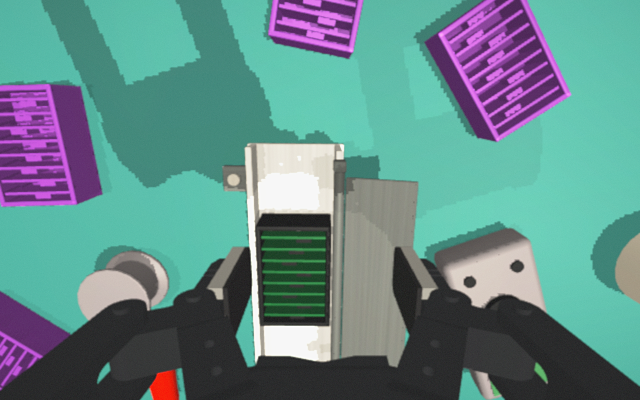

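View pics/s1.png

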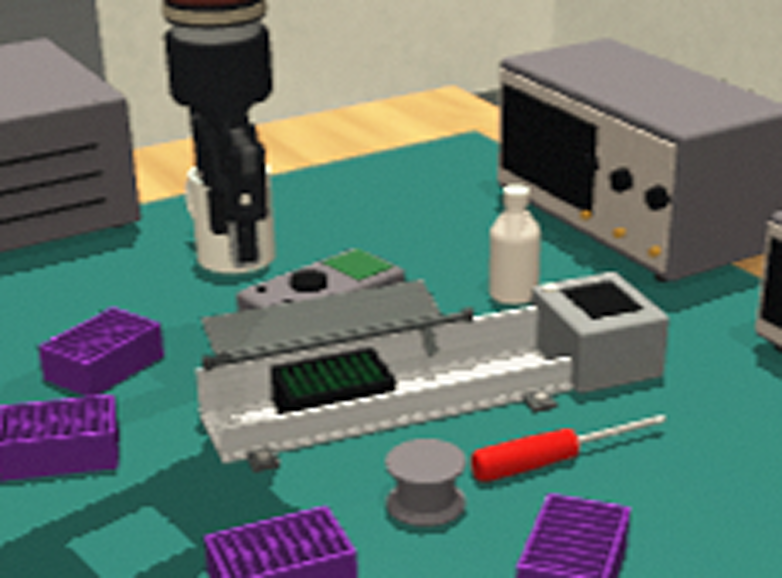

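The wrist view has the rack's rear top edge at about row 230 (cols 258–330) and its front edge at row 324. The pads are at cols ~245 and ~398, tips at rows 250–300. The side view shows the scene undisturbed. I'll compute positions from the wrist depth.

```bash
cat >> h.py <<'E'
from scipy.spatial.transform import Rotation as Ro
Pz=np.array([.60482,.08404,np.radians(-10)])
def toch(w):
    c,s=np.cos(Pz[2]),np.sin(Pz[2]); d=np.asarray(w)[...,:2]-Pz[:2]
    return np.stack([d[...,0]*c+d[...,1]*s,-d[...,0]*s+d[...,1]*c,np.asarray(w)[...,2]],-1)
def wristpts(s,w):
    q=s["tool_rot"]; R=Ro.from_quat([q[1],q[2],q[3],q[0]]).as_matrix()
    v,u=np.mgrid[:400,:640]; z=w["z_map"]
    pc=np.stack([(u-w["cx"])/w["fx"]*z,(v-w["cy"])/w["fy"]*z,z],-1)
    T=w["T_tool_cam"]; pt=pc@T[:3,:3].T+T[:3,3]
    return pt, pt@R.T+s["tool_pos"]
E
python3 - <<'E'
from h import *
import pickle
s,w,f=pickle.load(open("h1.pkl","rb"))
pt,pw=wristpts(s,w); c=toch(pw)*1e3; pt=pt*1e3
print("TCP",toch(s["tool_pos"])*1e3)
for u in (270,295,320): print("rack col",[list(np.round(c[v,u],0)) for v in (205,212,216,220,224,228,232,236,318,322,326,330)])
print("row270",[(u,*np.round(c[270,u])) for u in (247,252,256,260,328,332,335,338,341,344,348,380)])
print("bar",[(u,v,*np.round(c[v,u])) for u,v in((352,182),(352,188),(412,188),(400,230),(350,330))])
print("wall end",[(v,*np.round(c[v,250])) for v in(142,146,150)])
for sd in (slice(200,252),slice(393,450)):
    m=np.zeros((400,640),bool); m[230:330,sd]=True; m&=(pt[...,2]>-20)&(pt[...,2]<40)
    q=pt[m]; print("finger tool",len(q),np.round(np.percentile(q,[0,2,50,98,100],axis=0),1).tolist())
E
```

```text
TCP [-163.34508537   27.72186883  164.57426685]
rack col [[np.float64(-146.0), np.float64(-17.0), np.float64(6.0)], [np.float64(-140.0), np.float64(-18.0), np.float64(5.0)], [np.float64(-140.0), np.float64(-16.0), np.float64(17.0)], [np.float64(-140.0), np.float64(-14.0), np.float64(27.0)], [np.float64(-140.0), np.float64(-13.0), np.float64(35.0)], [np.float64(-138.0), np.float64(-13.0), np.float64(40.0)], [np.float64(-131.0), np.float64(-14.0), np.float64(30.0)], [np.float64(-130.0), np.float64(-13.0), np.float64(36.0)], [np.float64(-54.0), np.float64(-16.0), np.float64(35.0)], [np.float64(-53.0), np.float64(-16.0), np.float64(39.0)], [np.float64(-25.0), np.float64(-22.0), np.float64(6.0)], [np.float64(-20.0), np.float64(-22.0), np.float64(5.0)]]
rack col [[np.float64(-147.0), np.float64(4.0), np.float64(6.0)], [np.float64(-141.0), np.float64(4.0), np.float64(7.0)], [np.float64(-139.0), np.float64(5.0), np.float64(15.0)], [np.float64(-140.0), np.float64(6.0), np.float64(26.0)], [np.float64(-139.0), np.float64(6.0), np.float64(34.0)], [np.float64(-138.0), np.float64(7.0), np.float64(
[... 1894 characters left out ...]
p.float64(-174.0), np.float64(49.0), np.float64(54.0)), (412, 188, np.float64(-176.0), np.float64(89.0), np.float64(64.0)), (400, 230, np.float64(-145.0), np.float64(83.0), np.float64(63.0)), (350, 330, np.float64(-57.0), np.float64(51.0), np.float64(55.0))]
wall end [(142, np.float64(-200.0), np.float64(-33.0), np.float64(0.0)), (146, np.float64(-200.0), np.float64(-28.0), np.float64(25.0)), (150, np.float64(-197.0), np.float64(-27.0), np.float64(29.0))]
finger tool 1699 [[-11.4, -44.6, -20.0], [-9.6, -43.7, -19.6], [7.2, -31.1, -8.6], [11.7, -30.7, 6.7], [12.0, -30.5, 9.4]]
finger tool 1700 [[-11.0, 30.2, -20.0], [-9.7, 30.3, -19.6], [7.2, 30.8, -9.0], [11.7, 43.6, 6.0], [12.2, 44.2, 8.6]]
```

>>> servo_tool:
  deltas:
    - [[72, 0.001, 0.004, -0.011, 0], [72, 0, 0, -0.012, 0], [72, 0, 0, -0.012, 0], [72, 0, 0, -0.012, 0], [72, 0, 0, -0.012, 0], [72, 0, 0, -0.012, 0], [72, 0, 0, -0.012, 0], [72, 0, 0, -0.008, 0]]

```text
time: 2.6
tool_pos: [0.4487, 0.1451, 0.0728]
tool_rot: [-0.001, 0.084, 0.996, -0.0]
contact_force: [-0.4, -0.5, 0.1]
gripper_width: 0.717
grasp_force: 0.0
```

>>> servo_tool:
  deltas:
    - [[72, 0, 0, -0.006, 0], [72, 0, 0, -0.006, 0], [72, 0, 0, -0.006, 0], [72, 0, 0, -0.006, 0], [72, 0, 0, -0.006, 0], [72, 0, 0, -0.006, 0], [72, 0, 0, -0.005, 0], [72, 0, 0, 0, 0]]

```text
time: 3.4
tool_pos: [0.4491, 0.1452, 0.0326]
tool_rot: [-0.0, 0.085, 0.996, 0.0]
contact_force: [0.8, 2.5, 0.4]
gripper_width: 0.719
grasp_force: 1.0
```

```bash
python3 - <<'E'
from h import *
import pickle
s=manip.state(); w=grab_frame("wrist"); f=grab_frame("side")
pickle.dump((s,w,f),open("h2.pkl","wb"))
a=w["pixels"][150:400,170:470]
b=f["pixels"][130:260,220:400]
a=cv2.resize(a,(600,500))[:, :, ::-1]; save(w,"pics/w2.png")
c=cv2.resize(f["pixels"][140:260,240:410][:,:,::-1],None,fx=4.6,fy=4.6,interpolation=cv2.INTER_CUBIC); cv2.imwrite("pics/s2.png",c)
print(toch(s["tool_pos"])*1e3,s["contact_force"])
E
```

```text
[-163.93469086   33.247925     32.55706983] [0.75139036 2.50878362 0.42163261]
```

View pics/w2.png

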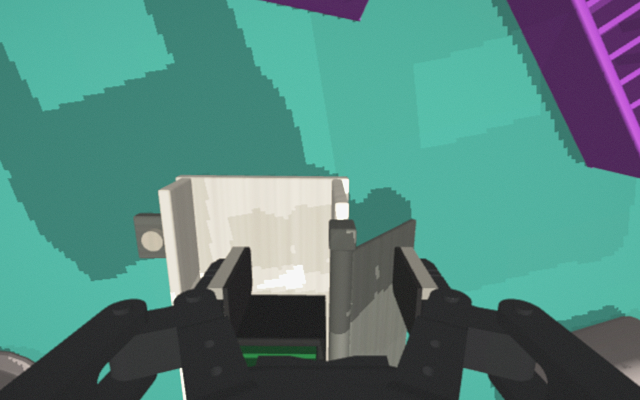

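View pics/s2.png

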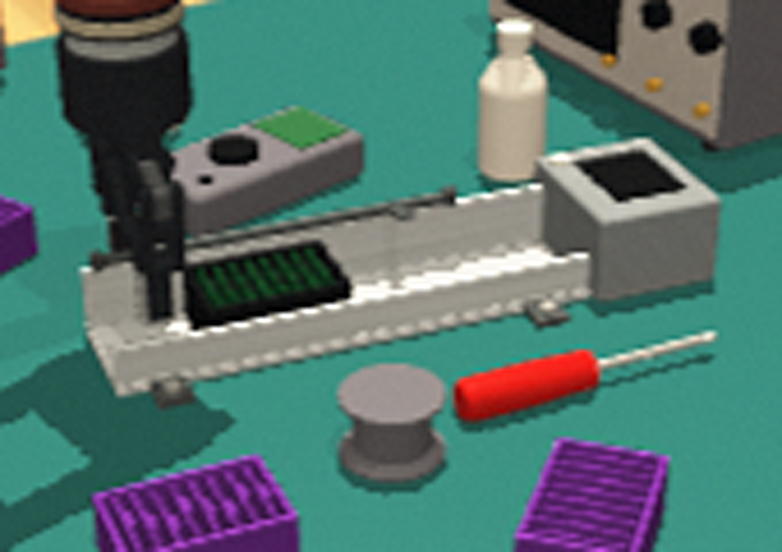

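The gate is open: the bar slopes steeply down outside the wall under the right finger (410,250), and the tab is raised in the side view. The left finger stands in the channel behind the rack. I'll check the angle and clearances numerically.

```bash
python3 - <<'E'
from h import *
import pickle
s,w,f=pickle.load(open("h2.pkl","rb"))
pt,pw=wristpts(s,w); c=toch(pw)*1e3
for v in (260,280): print([(u,*np.round(c[v,u],0).astype(int).tolist()) for u in (164,172,178,195,248,255,300,326,332,340,350,360,370,380,390)])
print([(v,*np.round(c[v,290],0).astype(int).tolist()) for v in (285,292,298,305,320,335,340)])
m=np.zeros((400,640),bool)
m[280:330,300:325]=True
for u in (362,375,388): print(u,c[250,u])
E
```

```text
[(164, -156, -47, 1), (172, -170, -29, 30), (178, -169, -27, 29), (195, -160, -27, 11), (248, -170, 2, 29), (255, -158, 1, 6), (300, -159, 23, 7), (326, -159, 35, 7), (332, -180, 37, 52), (340, -181, 39, 54), (350, -180, 43, 52), (360, -177, 47, 44), (370, -174, 52, 38), (380, -172, 57, 33), (390, -168, 62, 25)]
[(164, -144, -48, 0), (172, -160, -30, 30), (178, -160, -27, 30), (195, -151, -27, 13), (248, -161, 2, 30), (255, -147, 0, 6), (300, -147, 22, 6), (326, -147, 35, 5), (332, -173, 37, 52), (340, -174, 39, 53), (350, -173, 43, 52), (360, -167, 48, 42), (370, -165, 52, 38), (380, -161, 58, 31), (390, -158, 63, 25)]
[(285, -144, 17, 6), (292, -141, 17, 7), (298, -140, 18, 11), (305, -140, 18, 16), (320, -140, 19, 27), (335, -139, 20, 37), (340, -139, 20, 40)]
362 [-179.84439382   48.1112395    42.01919977]
375 [-177.01713405   54.03649219   35.59466305]
388 [-174.00551408   60.57308546   28.74873698]
```

Gate angle is about 1.08 rad. The channel finger clears the tab's side by about 9 mm and stands 13 mm behind the rack. Pushing along the chute at −10°.

>>> servo_tool:
  deltas:
    - [[72, 0.0039, -0.0007, 0, 0], [72, 0.0039, -0.0007, 0, 0], [72, 0.0039, -0.0007, 0, 0], [72, 0.0039, -0.0007, 0, 0], [72, 0.0039, -0.0007, 0, 0], [72, 0.0039, -0.0007, 0, 0], [72, 0.0039, -0.0007, 0, 0], [72, 0.0039, -0.0007, 0, 0]]

```text
time: 4.3
tool_pos: [0.4806, 0.1394, 0.0332]
tool_rot: [-0.0, 0.084, 0.996, -0.0]
contact_force: [-3.9, 1.8, 2.9]
gripper_width: 0.721
grasp_force: 2.4
```

>>> servo_tool:
  deltas:
    - [[72, 0.0049, -0.0009, 0, 0], [72, 0.0049, -0.0009, 0, 0], [72, 0.0049, -0.0009, 0, 0], [72, 0.0049, -0.0009, 0, 0], [72, 0.0049, -0.0009, 0, 0], [72, 0.0049, -0.0009, 0, 0], [72, 0.0049, -0.0009, 0, 0], [72, 0.0049, -0.0009, 0, 0]]

```text
time: 5.1
tool_pos: [0.5201, 0.1322, 0.0332]
tool_rot: [0.0, 0.084, 0.996, -0.0]
contact_force: [-2.9, 1.6, 0.7]
gripper_width: 0.723
grasp_force: 1.8
```

```bash
python3 - <<'E'
from h import *
import pickle
s=manip.state(); w=grab_frame("wrist"); f=grab_frame("side")
pickle.dump((s,w,f),open("h3.pkl","wb"))
c=cv2.resize(f["pixels"][140:240,250:390][:,:,::-1],None,fx=4.2,fy=4.2,interpolation=cv2.INTER_CUBIC)
d=cv2.resize(w["pixels"][160:400,120:480][:,:,::-1],None,fx=.5,fy=.5); 
c[:d.shape[0],-d.shape[1]:]=d
cv2.imwrite("pics/s3.png",c)
print(toch(s["tool_pos"])*1e3,s["contact_force"])
pt,pw=wristpts(s,w); c=toch(pw)*1e3
print([(u,*np.round(c[270,u],0).astype(int).tolist()) for u in (164,172,178,195,248,255,300,320,326,332,340,350,360,370,380,390)])
print([(v,*np.round(c[v,290],0).astype(int).tolist()) for v in range(245,340,8)])
E
```

```text
[-91.76373831  32.74567603  33.21421905] [-2.91450792  1.57955311  0.67035963]
[(164, -77, -48, 1), (172, -93, -30, 31), (178, -93, -28, 30), (195, -84, -27, 13), (248, -93, 2, 30), (255, -81, 0, 7), (300, -81, 22, 7), (320, -82, 32, 8), (326, -80, 35, 6), (332, -104, 36, 52), (340, -105, 39, 54), (350, -105, 42, 53), (360, -99, 47, 43), (370, -97, 52, 38), (380, -94, 57, 32), (390, -90, 62, 25)]
[(245, -94, 17, 6), (253, -90, 17, 6), (261, -85, 17, 5), (269, -81, 17, 6), (277, -82, 18, 16), (285, -81, 18, 22), (293, -81, 19, 29), (301, -81, 20, 34), (309, -80, 20, 39), (317, -72, 19, 32), (325, -71, 19, 36), (333, -62, 19, 30)]
```

View pics/s3.png

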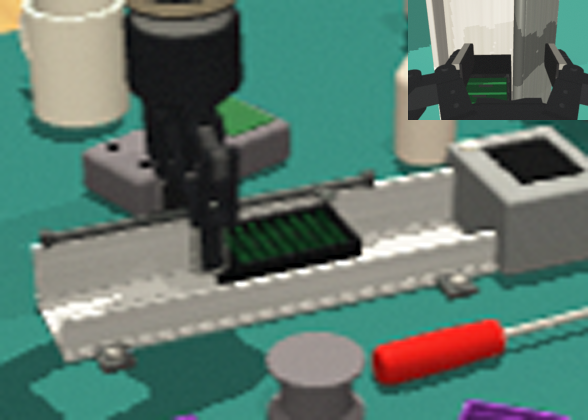

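The rack slides straight with the gate open: rear at about x = −81, clearance unchanged. I'll continue.

>>> servo_tool:
  deltas:
    - [[72, 0.0049, -0.0009, 0, 0], [72, 0.0049, -0.0009, 0, 0], [72, 0.0049, -0.0009, 0, 0], [72, 0.0049, -0.0009, 0, 0], [72, 0.0049, -0.0009, 0, 0], [72, 0.0049, -0.0009, 0, 0], [72, 0.0049, -0.0009, 0, 0], [72, 0.0049, -0.0009, 0, 0]]

```text
time: 6.0
tool_pos: [0.5593, 0.1251, 0.0334]
tool_rot: [-0.0, 0.084, 0.996, -0.0]
contact_force: [-4.1, 3.0, 4.0]
gripper_width: 0.717
grasp_force: 2.7
```

>>> servo_tool:
  deltas:
    - [[72, 0.0049, -0.0009, 0, 0], [72, 0.0049, -0.0009, 0, 0], [72, 0.0049, -0.0009, 0, 0], [72, 0.0049, -0.0009, 0, 0], [72, 0.0049, -0.0009, 0, 0], [72, 0.0049, -0.0009, 0, 0], [72, 0.0049, -0.0009, 0, 0], [72, 0.0049, -0.0009, 0, 0]]

```text
time: 6.8
tool_pos: [0.5985, 0.1178, 0.0334]
tool_rot: [-0.0, 0.084, 0.996, -0.0]
contact_force: [-5.3, 2.5, 4.3]
gripper_width: 0.719
grasp_force: 2.8
```

>>> servo_tool:
  deltas:
    - [[72, 0.002, -0.0003, 0, 0], [72, 0.002, -0.0004, 0, 0], [72, 0.002, -0.0003, 0, 0], [72, 0.002, -0.0004, 0, 0], [72, 0.002, -0.0003, 0, 0], [72, 0.002, -0.0004, 0, 0], [72, 0.001, -0.0002, 0, 0], [72, 0.001, -0.0002, 0, 0]]

```text
time: 7.6
tool_pos: [0.6121, 0.1155, 0.0333]
tool_rot: [-0.0, 0.084, 0.996, 0.0]
contact_force: [-3.7, 2.9, 4.4]
gripper_width: 0.719
grasp_force: 2.7
```

```bash
python3 - <<'E'
from h import *
s=manip.state(); w=grab_frame("wrist"); 
print(toch(s["tool_pos"])*1e3,s["contact_force"])
pt,pw=wristpts(s,w); c=toch(pw)*1e3
print([(u,*np.round(c[270,u],0).astype(int).tolist()) for u in (172,178,195,248,255,300,320,350,360,370,380,390)])
print([(v,*np.round(c[v,290],0).astype(int).tolist()) for v in range(261,340,8)])
E
```

```text
[ 1.73677327 32.20649195 33.27649706] [-3.65684067  2.88538467  4.36931125]
[(172, 2, -31, 29), (178, 1, -29, 29), (195, 10, -28, 12), (248, 1, 1, 30), (255, 12, -1, 8), (300, 11, 22, 9), (320, 12, 31, 9), (350, -11, 42, 52), (360, -6, 47, 43), (370, -4, 51, 38), (380, -1, 56, 33), (390, 2, 62, 26)]
[(261, 8, 17, 7), (269, 12, 16, 6), (277, 12, 17, 16), (285, 12, 18, 23), (293, -4, 21, 56), (301, -1, 21, 56), (309, 2, 21, 57), (317, 21, 19, 33), (325, 22, 19, 38), (333, 31, 18, 31)]
```

Rear at about 12–13; a few more mm, gently, until the force rises.

>>> servo_tool:
  deltas:
    - [[72, 0.001, -0.0002, 0, 0], [72, 0.001, -0.0002, 0, 0], [72, 0.0005, -0.0001, 0, 0], [72, 0.0005, -0.0001, 0, 0], [72, 0, 0, 0, 0], [72, 0, 0, 0, 0], [72, 0, 0, 0, 0], [72, 0, 0, 0, 0]]

```text
time: 8.45
tool_pos: [0.6152, 0.1148, 0.0333]
tool_rot: [0.0, 0.084, 0.996, -0.0]
contact_force: [-3.5, 1.5, 2.4]
gripper_width: 0.72
grasp_force: 2.0
```

>>> servo_tool:
  deltas:
    - [[72, 0.0005, -0.0001, 0, 0], [72, 0.0005, -0.0001, 0, 0], [72, 0.0005, -0.0001, 0, 0], [72, 0, 0, 0, 0], [72, 0, 0, 0, 0], [72, 0, 0, 0, 0], [72, 0, 0, 0, 0], [72, 0, 0, 0, 0]]

```text
time: 9.25
tool_pos: [0.6154, 0.1148, 0.0333]
tool_rot: [-0.002, 0.085, 0.996, -0.0]
contact_force: [-7.7, 2.8, 5.8]
gripper_width: 0.715
grasp_force: 4.6
```

>>> servo_tool:
  deltas:
    - [[72, 0.0005, -0.0001, 0, 0], [72, 0.0005, -0.0001, 0, 0], [72, 0, 0, 0, 0], [72, 0, 0, 0, 0], [72, 0, 0, 0, 0], [72, 0, 0, 0, 0], [72, 0, 0, 0, 0], [72, 0, 0, 0, 0]]

```text
time: 10.05
tool_pos: [0.6155, 0.1147, 0.0332]
tool_rot: [-0.003, 0.085, 0.996, -0.0]
contact_force: [-11.6, 2.9, 8.6]
gripper_width: 0.723
grasp_force: 6.4
```

```bash
python3 - <<'E'
from h import *
s=manip.state(); w=grab_frame("wrist"); 
print(toch(s["tool_pos"])*1e3,s["contact_force"])
pt,pw=wristpts(s,w); c=toch(pw)*1e3
for u in (265,290,315): print([(v,*np.round(c[v,u],0).astype(int).tolist()) for v in range(265,345,6)])
E
```

```text
[ 5.15573876 32.08651525 33.22160812] [-11.5506774    2.94717905   8.63245646]
[(265, 14, 4, 6), (271, 15, 4, 9), (277, 16, 5, 15), (283, -4, 13, 56), (289, -4, 13, 59), (295, -1, 13, 58), (301, 2, 13, 58), (307, 4, 13, 58), (313, 18, 9, 40), (319, 25, 8, 35), (325, 25, 9, 39), (331, 29, 8, 37), (337, 35, 7, 32), (343, 35, 8, 36)]
[(265, 13, 16, 7), (271, 15, 17, 9), (277, 16, 17, 15), (283, -4, 21, 55), (289, -2, 21, 57), (295, 0, 21, 57), (301, 3, 21, 56), (307, 5, 21, 56), (313, 19, 19, 39), (319, 24, 19, 35), (325, 25, 19, 38), (331, 35, 18, 29), (337, 34, 18, 33), (343, 34, 19, 37)]
[(265, 14, 29, 5), (271, 15, 29, 9), (277, -5, 30, 53), (283, -3, 30, 55), (289, -1, 30, 54), (295, 1, 30, 55), (301, 4, 30, 54), (307, 15, 29, 40), (313, 18, 29, 41), (319, 24, 29, 35), (325, 25, 29, 38), (331, 34, 29, 29), (337, 34, 29, 33), (343, 34, 29, 38)]
```

Home: rear at x = 16, the front held by the tester as force rises with no motion. I'll back off 3 mm, then rise.

>>> servo_tool:
  deltas:
    - [[72, -0.0025, 0.0004, 0, 0], [72, -0.002, 0.0004, 0, 0], [72, -0.001, 0.0002, 0.003, 0], [72, 0, 0, 0.006, 0], [72, 0, 0, 0.008, 0], [72, 0, 0, 0.008, 0], [72, 0, 0, 0.01, 0], [72, 0, 0, 0.012, 0]]

```text
time: 10.9
tool_pos: [0.6118, 0.1149, 0.0809]
tool_rot: [-0.0, 0.084, 0.996, -0.0]
contact_force: [0.8, 0.1, -0.1]
gripper_width: 0.716
grasp_force: 0.0
```

>>> servo_tool:
  deltas:
    - [[72, 0, 0, 0.015, 0], [72, 0, 0, 0.015, 0], [72, 0, 0, 0.015, 0], [72, 0, 0, 0.015, 0], [72, -0.005, 0, 0.015, 0], [72, -0.01, 0, 0.015, 0], [72, -0.01, 0, 0.01, 0], [72, 0, 0, 0, 0]]

```text
time: 11.7
tool_pos: [0.5873, 0.1155, 0.183]
tool_rot: [0.002, 0.084, 0.996, 0.0]
contact_force: [1.4, -0.3, -0.1]
gripper_width: 0.718
grasp_force: 0.0
```

```bash
python3 - <<'E'
from h import *
s=manip.state(); w=grab_frame("wrist"); f=grab_frame("side")
c=cv2.resize(f["pixels"][140:240,250:410][:,:,::-1],None,fx=4.6,fy=4.6,interpolation=cv2.INTER_CUBIC)
d=cv2.resize(w["pixels"][100:400,140:500][:,:,::-1],None,fx=.7,fy=.7); 
c=np.vstack([c,np.zeros((140,c.shape[1],3),np.uint8)]); c[-d.shape[0]:,-d.shape[1]:]=d
cv2.imwrite("pics/s4.png",c)
pt,pw=wristpts(s,w); q=toch(pw)*1e3
for u in(265,290):print([(v,*np.round(q[v,u],0).astype(int).tolist()) for v in range(205,345,6)])
print(s["contact_force"],s["tool_pos"])
E
```

```text
[(205, 1, -24, 5), (211, 6, -25, 6), (217, 12, -25, 6), (223, 16, -24, 11), (229, 16, -22, 26), (235, 17, -20, 38), (241, 25, -21, 33), (247, 32, -22, 29), (253, 35, -21, 35), (259, 42, -22, 32), (265, 45, -21, 38), (271, 52, -22, 36), (277, 56, -21, 39), (283, 62, -21, 40), (289, 67, -22, 41), (295, 73, -22, 40), (301, 79, -22, 40), (307, 86, -22, 39), (313, 91, -23, 40), (319, 98, -23, 40), (325, 104, -23, 40), (331, 106, -22, 45), (337, 106, -21, 54), (343, 108, -20, 59)]
[(205, 0, -1, 7), (211, 6, -1, 6), (217, 12, -2, 5), (223, 16, -1, 12), (229, 16, 0, 27), (235, 17, 1, 39), (241, 25, 1, 33), (247, 35, 0, 23), (253, 34, 1, 37), (259, 40, 1, 36), (265, 45, 1, 38), (271, 56, 0, 29), (277, 57, 0, 37), (283, 65, 0, 34), (289, 75, -1, 27), (295, 75, 0, 38), (301, 84, -1, 32), (307, 87, 0, 38), (313, 95, -1, 35), (319, 102, -1, 34), (325, 104, 0, 40), (331, 106, 0, 46), (337, 106, 1, 54), (343, 108, 1, 59)]
[ 1.37914772 -0.30423546 -0.083508  ] [0.58733157 0.11554098 0.18300341]
```

View pics/s4.png

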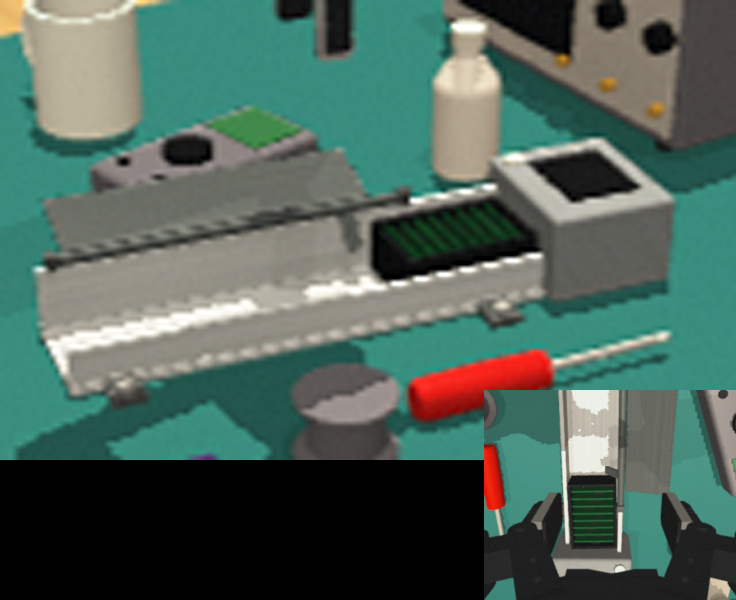

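The picture shows the gate shut (tab down at (350,230)) behind the rack, which sits flush against the tester at (500,220). The arm is clear and nothing else has moved.

```bash
python3 -c "
from plant import manip
print(manip.job_done())"
```

```text
the job is handed in; nothing more can be done
None
```

The rack is fully home against the tester, the gate was held open at about 1.08 rad for the whole push and then sprang shut behind it, and the job is handed in at about 12 s.

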